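Reset a guarded breaker lever on a tent power unit

TASK

The tent lights have tripped. On the power unit with the red lever, reach through the window of the yellow guard and press the red lever all the way down without touching the guard, then press that unit's green start button fully in and let it go. Only press: do not lift or shift the unit, leave the power unit with the blue lever untouched, and do not disturb the other things on the table.

Things in the scene. Friction and masses are not known exactly. Their poses are not given: they have to be found in the camera images.
- red_unit: Power unit with the red lever, loose on rubber feet (6 kg): black box 240 x 160 mm, origin at the centre of its underside; +x points from its front (red plate, side nearer the robot) to its back, +z up. In this frame, mm: grey front step, x -119 to -53, top at z 87, with a green button; behind it the deck, top z 71, with the red lever under a yellow guard.
- red_window (a point): Centre of the window in the red unit's yellow guard, level with the guard's top face: at (30, 0, 132) in the red unit's frame, same axes as the unit. The window is open 84 mm along x and 88 mm along y; the frame around it is of 12 mm square bars (outside 108 x 112 mm, bars from z 120 to 132) on four 12 mm corner posts down to the deck.
- red_pad (a point): Centre of the top face of the red lever's pad (36 mm along the lever, 34 mm wide, 10 mm thick), the place to press; it moves with the lever. The lever's hinge lies along y at (80, 0, 85) in the unit's frame and the pad sticks out from it towards the front; raised (joint 0) the pad's centre is at about (31, 0, 113), sloping up to the front at 0.45 rad, fully down at about (28, 0, 91) and level, 41 mm below the guard's top face.
- red_lever (a joint): Red breaker lever, rad: 0 fully raised, 0.45 at the stop, fully down. It starts between 0 and 0.12. Stiff: about 4 N pressed down at the pad moves it; it stays where it is left.
- red_button_top (a point): Centre of the top of the red unit's green start button (32 mm across, in a 48 mm black housing): at (-86, 0, 105) in the red unit's frame when out, on the front step.
- red_button (a joint): Red unit's green start button, m: 0 out, 0.006 fully in (about 5 N, sprung, comes back out when let go).
- blue_unit: Power unit with the blue lever: same build, frame and measures as the red one, with a blue front plate and its own green button. Not to be touched.
- blue_lever (a joint): Blue breaker lever, rad: 0 raised to 0.45 fully down; starts anywhere between; leave it.
- tumbler: Orange plastic tumbler, 72 mm across the rim, 95 mm tall, origin at the centre of its underside.
- mug: White mug, 76 mm across, 90 mm tall, origin at the centre of its underside, handle at its +y.
- screwdriver: Screwdriver 190 mm long lying along its x axis (red handle to -x) between the two units, under 40 mm tall.
- tape: Black roll of tape lying flat, 90 mm across, 24 mm tall, origin at the centre of its underside.
- battery: Copper-coloured battery cell standing on end, 34 mm across, 60 mm tall, origin at the centre of its underside.
- red_guard: The red unit's yellow guard frame (see its window); its origin is the red unit's origin. Not to be touched.

How it is judged:
By the outcome, as a careful person would: the job done as asked, in the order asked, and still so for the second after the job is handed in, with the robot touching nothing.
It also fails if it takes over 42 s, if anything falls off the work surface, if the arm or the gripper's body presses on something with over 40 N, if the wrist force passes 120 N, or if a joint passes its speed limit or range.

ROBOT

A 6-joint arm with a two-finger parallel gripper is mounted at the origin on the work surface. World frame = base frame: x ahead of the robot, y to its left, z up, the work surface at z = 0. Lengths are in m, angles in rad, forces in N, time in s.
With the tool pointing down it reaches from about 0.35 to 0.975 m from the base axis. Payload 4.9 kg.
Tool frame: the origin (TCP) lies at the very end of the fingers, on their centre line; the grasp point (between the pads) lies behind it (manip.pinch_z is the y of the grasp point in the tool frame, in m); y points along the fingers, x is the direction in which the jaws open and shut, and the axes are right-handed (so a half turn about y gives the same grasp; the last joint's range is limited). The gripper opens to 85 mm and grips with 20 to 120 N. Pads are 22 mm wide; open, the fingers measure 114 mm over their backs; the gripper's body (76 mm by 85 mm) begins 54 mm behind the grasp point. The pads swing forward as they close: fully open they stand 13 mm farther back than shut.
Start: joints at [-1.273, 0.053, 1.613, -0, 1.476, -0.119], TCP at [0.253, -0.571, 0.231] pointing down, gripper open.
Joint ranges: [-3.01, 3.01], [-1.01, 2.22], [0.06, 2.58], [-1.02, 4.17], [0.09, 2.62], [-3.14, 3.14]. Speed limits (rad/s): [2.57, 2.57, 3.14, 3.14, 3.14, 3.14].

INTERFACE

Orientations are given as a unit quaternion [w, x, y, z].
In Python, from plant import manip gives the robot as it stands.
- The arm moves only by the tool drive_tool, never from a script. Its argument "motion" is a list of rows, each a list of 3 entries, a list of its own where there are three numbers: the shift along the tool's x, y, z in units of 25 mm (1.0 is 25 mm), then the turn, a rotation vector about the tool's x, y, z in units of 5 degrees (1.0 is 5 degrees), then the closure, from -1 (fully open) to 1 (shut). A call has 1 to 12 rows; each row shifts and turns the commanded pose from where the row before left it, along the tool's axes as they then stand; what a row does not reach is not made up. A row lasts 1/10 s, in which the tool goes at most 50 mm and 8.59 degrees, less where a joint would pass 70% of its speed; a pose out of reach is approached as far as the arm can. A call is refused whole if a number of a shift passes 1 or a number of a turn 1, either way. A call with a gripper value outside its range is refused whole. The fingers move at their own pace and stop on an object; the grip force is fixed at half the most. Time passes only in rows, so rows that do not move let the fingers close. It gives the time, the measured TCP pose, the force and the opening at its end, in the units of the state.
- manip.state(): the state, without advancing time (a new reading comes with each control period).
- manip.grab_frame(name): name is "scene" or "top" or "wrist"; returns a dict with "img" (384x512x3 uint8, blue, green, red), "range_z" (384x512 float32, m along the optical axis (not along the pixel's ray), 0 where there is no reading), "camera_matrix" (3x3 intrinsics, pixels), "k1" (the pictures are not rectified: a ray, as slopes to the right and down, at radius r is drawn at 1 + k1 r^2 times it, then the intrinsics apply), "world_from_camera" (4x4, takes a point from camera to world coordinates); the wrist camera has in their place "T_tool_cam" (4x4, takes a point from camera to tool coordinates, whose origin is the TCP and whose axes are the tool frame's). Camera axes: x right, y down, z forward; pixel columns grow to the right and rows downward; lengths in m; the calibration is good to about 2 mm. A picture is of the moment at which its call begins: read the wrist's pose just before it.
- manip.job_done(): hands the job in, once; it reports no verdict.
The state is a dict: "time": time; "joint_pos": joint angles; "joint_vel": joint speeds; "joint_efforts": joint torques, N m; "tool_pos": TCP position; "tool_rot": TCP orientation; "contact_force": force on the tool from outside, world axes, zero at the start; "ft_torque": the same for the moment, N m; "gripper_width": opening from 0.0 (shut) to 1.0 (fully open).
Only numpy, scipy, OpenCV 4.12 (cv2) and the standard library are available. Lean on these libraries where they do the work, as an engineer would, in place of code of your own. Each camera call takes 0.05 s, during which the arm holds its last target. There are 200 camera calls.

## Working session

There is one attempt and no reset: what is moved stays moved. The work goes in short steps, Python scripts to look and compute and a tool call to move; the robot and the scene stay as the last step left them, time stands still between calls to the robot, and variables do not carry over. Pictures are saved under pics/ and viewed, about 8 in all and at most 12, crops included, and the job is handed in when it is done.

Besides the shell and the picture viewer there is one more tool, called after "Emit:" as name(argument=value, ...) on one line, values as JSON. drive_tool: Moves the arm, as the interface text tells. Its arguments: {"type":"object","properties":{"motion":{"type":"array","items":{"type":"array"}}},"required":["motion"]}

```bash
mkdir -p pics; ls; cat > h.py <<'E'
import numpy as np, cv2
from plant import manip
from scipy.spatial.transform import Rotation as R
def Tool(s):
    q=s["tool_rot"];T=np.eye(4);T[:3,:3]=R.from_quat([q[1],q[2],q[3],q[0]]).as_matrix();T[:3,3]=s["tool_pos"];return T
def grab(n):
    s=manip.state();f=manip.grab_frame(n)
    f["T"]=Tool(s)@f["T_tool_cam"] if n=="wrist" else f["world_from_camera"]
    return f
def cloud(f):
    h,w=f["range_z"].shape;u,v=np.meshgrid(np.arange(w),np.arange(h))
    K=np.array(f["camera_matrix"],float)
    p=np.stack([u,v],-1).reshape(-1,1,2).astype(np.float64)
    n=cv2.undistortPoints(p,K,np.array([f["k1"],0,0,0,0.])).reshape(h,w,2)
    z=f["range_z"];P=np.dstack([n*z[...,None],z])
    T=np.array(f["T"]);return P@T[:3,:3].T+T[:3,3]
E
python3 - <<'E'
from h import *
import pickle
for n in("scene","top"):
    f=grab(n);cv2.imwrite(f"pics/{n}0.png",f["img"]);pickle.dump(f,open(f"{n}0.pkl","wb"))
    print(np.round(f["T"],3).tolist(),f["k1"])
s=manip.state();print(s,manip.pinch_z);print(Tool(s).round(3))
E
```

```text
pics
[[0.123, 0.605, -0.786, 1.447], [0.992, -0.066, 0.104, -0.116], [0.011, -0.793, -0.609, 0.81], [0.0, 0.0, 0.0, 1.0]] -0.04713571270553897
[[-0.0, -0.998, 0.056, 0.49], [-1.0, 0.002, 0.022, -0.008], [-0.022, -0.056, -0.998, 1.436], [0.0, 0.0, 0.0, 1.0]] -0.10082210094750081
{'time': 0.1, 'joint_pos': array([-1.27301622e+00,  5.33106393e-02,  1.61414581e+00, -2.89690300e-05,
        1.47598843e+00, -1.18986855e-01]), 'joint_vel': array([-5.34050824e-05, -2.97336275e-04, -3.75094183e-03,  6.55209841e-04,
       -1.75638168e-03, -1.48811181e-03]), 'joint_efforts': array([-9.67037249e-05, -3.94907248e+01, -3.71361494e+01, -1.06938487e-04,
        3.92335976e-03, -1.08985665e-05]), 'tool_pos': array([ 0.25283991, -0.57096542,  0.23018018]), 'tool_rot': array([ 0.59303494, -0.59221086,  0.3862521 , -0.38523393]), 'contact_force': array([-0.66920492,  0.38242932,  0.25910875]), 'ft_torque': array([ 0.00427446, -0.02940191,  0.01292057]), 'gripper_width': 0.9982084036268992} -0.0187
[[ 0.405 -0.001  0.914  0.253]
 [-0.914  0.002  0.405 -0.571]
 [-0.002 -1.     0.     0.23 ]
 [ 0.     0.     0.     1.   ]]
```

View pics/top0.png

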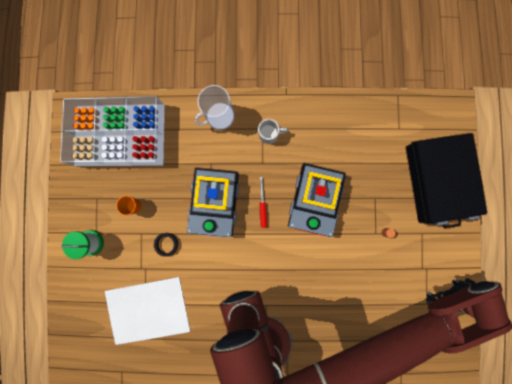

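View pics/scene0.png

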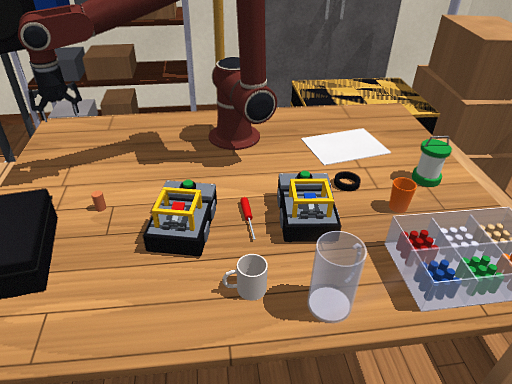

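The top view shows the red unit around (320,200), its guard at (322,190) and its button at (313,223). The blue unit is at (213,203) and the battery at (390,233). Next I'll measure from the depth data.

```bash
cat >> h.py <<'E'
def measure(f,roi=None):
    """red-unit pose from guard top (yellow) and button top (green) of a cloud"""
    P=cloud(f);hsv=cv2.cvtColor(f["img"],cv2.COLOR_BGR2HSV);m=np.zeros(P.shape[:2],bool)
    x0,x1,y0,y1=roi or (0,512,0,384);m[y0:y1,x0:x1]=1
    m&=f["range_z"]>0
    H,S,V=cv2.split(hsv)
    Y=P[m&(H>20)&(H<35)&(S>150)&(V>120)&(P[...,2]>.122)&(P[...,2]<.142)]
    G=P[m&(H>45)&(H<85)&(S>120)&(V>50)&(P[...,2]>.09)&(P[...,2]<.115)]
    Rd=P[m&((H<6)|(H>174))&(S>150)&(V>90)&(P[...,2]>.085)&(P[...,2]<.13)]
    r=cv2.minAreaRect(Y[:,:2].astype(np.float32)*1000)
    g=(G.min(0)+G.max(0))/2
    c=np.array(r[0])/1000;d=c-g[:2]
    print("yellow",len(Y),r,"z",np.median(Y[:,2]),"\ngreen",len(G),g,"z",np.median(G[:,2]),"size",np.ptp(G,axis=0))
    print("dist(116mm)",np.hypot(*d),"yaw",np.degrees(np.arctan2(d[1],d[0])))
    if len(Rd): print("red",len(Rd),Rd.mean(0),"min",Rd.min(0),"max",Rd.max(0))
    return c,g
E
python3 - <<'E'
from h import *
import pickle
f=pickle.load(open("top0.pkl","rb"))
c,g=measure(f,(283,355,155,240))
P=cloud(f)
for u,v in((264,212),(390,233),(322,190),(313,223),(320,233)):print(u,v,P[v,u].round(3))
E
```

```text
yellow 394 ((572.1463012695312, -209.85699462890625), (113.69685363769531, 107.57715606689453), 76.40384674072266) z 0.13122409353366493 
green 87 [ 0.45969552 -0.18370942  0.10245108] z 0.10672820583241038 size [0.03160069 0.036349   0.02112717]
dist(116mm) 0.11545074452066947 yaw -13.090070706183665
red 91 [ 0.57347002 -0.20951658  0.10763129] min [ 0.55549452 -0.22659347  0.09866793] max [ 0.59159258 -0.19231144  0.11740132]
264 212 [ 0.497 -0.011  0.023]
390 233 [ 0.419 -0.472  0.053]
322 190 [ 0.574 -0.215  0.108]
313 223 [ 0.458 -0.181  0.113]
320 233 [ 0.422 -0.209  0.091]
```

Emit:
drive_tool(motion=[[[-0.46,-0.1,1.0],[0,0,0],1],[[-0.46,-0.1,1.0],[0,0,0],1],[[-0.46,-0.1,1.0],[0,0,0],1],[[-0.46,-0.1,1.0],[0,0,0],1],[[-0.46,-0.1,1.0],[0,0,0],1],[[-0.46,-0.1,1.0],[0,0,0],1],[[-0.46,-0.1,1.0],[0,0,0],1],[[-0.46,-0.1,1.0],[0,0,0],1],[[-0.46,-0.1,1.0],[0,0,0],1],[[-0.46,-0.1,1.0],[0,0,0],1],[[-0.46,-0.1,1.0],[0,0,0],1],[[-0.46,-0.1,1.0],[0,0,0],1]])

```text
time: 1.3
tool_pos: [0.4719, -0.3227, 0.2608]
tool_rot: [0.593, -0.593, 0.386, -0.385]
contact_force: [0.6, 0.0, 0.3]
gripper_width: -0.004
```

Emit:
drive_tool(motion=[[[0,0,0],[0,0.93,0],1],[[0,0,0],[0,0.93,0],1],[[0,0,0],[0,0.93,0],1],[[0,0,0],[0,0.93,0],1],[[0,0,0],[0,0.93,0],1],[[0,0,0],[0,0.93,0],1],[[0,0,0],[0,0.93,0],1],[[0,0,0],[0,0.93,0],1],[[0,0,0],[0,0,0],1],[[0,0,0],[0,0,0],1]])

```text
time: 2.3
tool_pos: [0.4713, -0.3237, 0.2609]
tool_rot: [0.439, -0.439, 0.555, -0.554]
contact_force: [0.8, 0.8, 0.4]
gripper_width: 0.0
```

```bash
python3 - <<'E'
from h import *
s=manip.state();print(s["time"],s["contact_force"],s["gripper_width"]);print(Tool(s).round(3))
f=grab("wrist");cv2.imwrite("pics/w1.png",f["img"]);print(np.round(f["T"],3))
try: measure(f)
except Exception as e: print(e)
E
```

```text
2.3 [0.77396629 0.84229467 0.38303634] 0.0003643522267161958
[[-0.229 -0.001  0.973  0.471]
 [-0.973  0.    -0.229 -0.324]
 [-0.    -1.    -0.001  0.261]
 [ 0.     0.     0.     1.   ]]
[[-0.23  -0.922 -0.312  0.552]
 [-0.973  0.218  0.074 -0.344]
 [-0.001  0.321 -0.947  0.403]
 [ 0.     0.     0.     1.   ]]
yellow 5566 ((573.6303100585938, -209.36505126953125), (112.71662902832031, 107.0617904663086), 76.64458465576172) z 0.1314427331578845 
green 686 [ 0.4589454  -0.17933268  0.10439677] z 0.10838666740281055 size [0.03468509 0.03739601 0.01368678]
dist(116mm) 0.11855197772537772 yaw -14.674454071946935
red 1201 [ 0.5743406  -0.21141808  0.1079346 ] min [ 0.55515479 -0.2296563   0.09745319] max [ 0.59413389 -0.19156179  0.11519192]
```

View pics/w1.png

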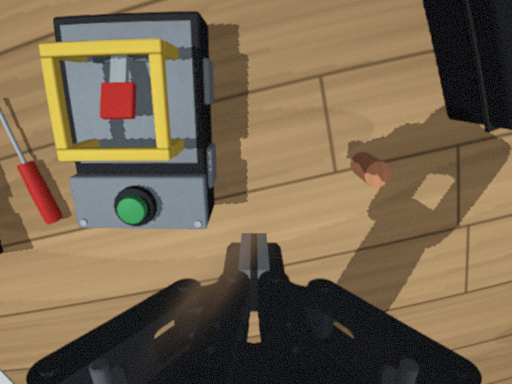

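The wrist view puts the guard window at about (113,100), the red pad at (118,100), the button at (131,207) and the closed fingertips at (253,240). The knuckles look wide, so I'll check the gripper's width against depth before entering the window.

```bash
python3 - <<'E'
from h import *
s=manip.state();f=grab("wrist");P=cloud(f);T=Tool(s)
Q=(P-T[:3,3])@T[:3,:3]
m=(f["range_z"]>0)&(P[...,2]>.2);q=Q[m]
for a in range(-110,10,10):
    k=q[(q[:,1]*1e3>=a)&(q[:,1]*1e3<a+10)]
    if len(k):print(a,len(k),"x",k[:,0].min().round(3),k[:,0].max().round(3),"z",k[:,2].min().round(3),k[:,2].max().round(3))
c=np.array([.5732,-.2097,.1317]);d=(c-T[:3,3])@T[:3,:3];print("to window (tool)",d)
E
```

```text
-100 2122 x -0.06 0.062 z 0.011 0.022
-90 10164 x -0.061 0.063 z 0.002 0.019
-80 8694 x -0.056 0.058 z -0.011 0.019
-70 4857 x -0.049 0.05 z -0.011 0.019
-60 5672 x -0.04 0.042 z -0.012 0.015
-50 1948 x -0.033 0.035 z -0.012 0.015
-40 817 x -0.015 0.016 z -0.011 0.013
-30 678 x -0.013 0.015 z 0.006 0.012
-20 556 x -0.013 0.014 z 0.006 0.012
-10 244 x -0.012 0.013 z 0.006 0.012
to window (tool) [-0.1342872   0.12926776  0.07310132]
```

Emit:
drive_tool(motion=[[[-0.895,0,0.473],[0,0,0],1],[[-0.895,0,0.473],[0,0,0],1],[[-0.895,0,0.473],[0,0,0],1],[[-0.895,0,0.473],[0,0,0],1],[[-0.895,0,0.473],[0,0,0],1],[[-0.895,0,0.473],[0,0,0],1],[[0,0,0],[0,0,0],1],[[0,1,0],[0,0,0],1],[[0,1,0],[0,0,0],1],[[0,1,0],[0,0,0],1],[[0,0.6,0],[0,0,0],1],[[0,0,0],[0,0,0],1]])

```text
time: 3.6
tool_pos: [0.5696, -0.2092, 0.1682]
tool_rot: [0.438, -0.439, 0.556, -0.553]
contact_force: [-0.9, 0.6, 0.2]
gripper_width: -0.0
```

```bash
python3 - <<'E'
from h import *
s=manip.state();T=Tool(s);print(s["time"],s["contact_force"],T[:3,3])
c=np.array([.5732,-.2097,.1317]);print("to window (tool)",(c-T[:3,3])@T[:3,:3])
f=grab("wrist");cv2.imwrite("pics/w2.png",f["img"])
try: measure(f)
except Exception as e: print(e)
E
```

```text
3.6 [-0.93797936  0.59965695  0.21464064] [ 0.56959127 -0.20919861  0.16819362]
to window (tool) [-0.00030295  0.03647381  0.00382464]
yellow 8675 ((573.835693359375, -209.08682250976562), (111.83258056640625, 107.55271911621094), 76.25857543945312) z 0.1313979392631613 
green 231 [ 0.4606547  -0.1831896   0.10849749] z 0.10870821892746346 size [0.02667535 0.01384955 0.00337163]
dist(116mm) 0.11610600447115425 yaw -12.88812401594209
red 2079 [ 0.57616716 -0.20950169  0.10770244] min [ 0.55699778 -0.22895177  0.10042757] max [ 0.59531954 -0.19028754  0.11447576]
```

View pics/w2.png

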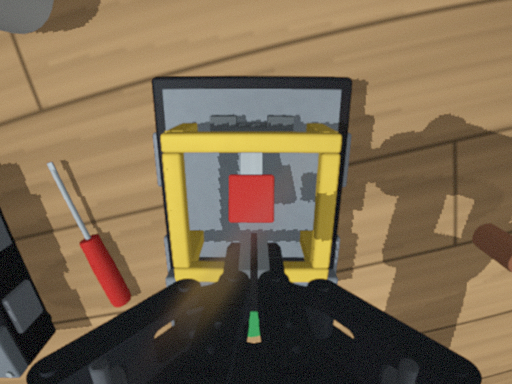

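The fingers are centred: the pad is at (251,198) and the tips at (253,240), with even side gaps to the guard. Descending.

Emit:
drive_tool(motion=[[[0,0.4,0.06],[0,0,0],1],[[0,0.4,0],[0,0,0],1],[[0,0.4,0],[0,0,0],1],[[0,0.4,0],[0,0,0],1],[[0,0.4,0],[0,0,0],1],[[0,0.3,0],[0,0,0],1],[[0,0.2,0],[0,0,0],1],[[0,0.2,0],[0,0,0],1],[[0,0,0],[0,0,0],1]])

```text
time: 4.55
tool_pos: [0.5731, -0.21, 0.1037]
tool_rot: [-0.439, 0.439, -0.554, 0.555]
contact_force: [-0.0, -0.2, -0.2]
gripper_width: -0.001
```

Emit:
drive_tool(motion=[[[0,0.1,0],[0,0,0],1],[[0,0.1,0],[0,0,0],1],[[0,0,0],[0,0,0],1]])

```text
time: 4.85
tool_pos: [0.5729, -0.21, 0.0988]
tool_rot: [-0.439, 0.439, -0.555, 0.555]
contact_force: [-1.6, -0.1, 3.4]
gripper_width: 0.001
```

Emit:
drive_tool(motion=[[[0,0.1,0],[0,0,0],1],[[0,0.1,0],[0,0,0],1],[[0,0,0],[0,0,0],1]])

```text
time: 5.15
tool_pos: [0.5726, -0.2099, 0.0932]
tool_rot: [0.438, -0.439, 0.555, -0.554]
contact_force: [-0.9, -0.2, 2.2]
gripper_width: 0.002
```

Emit:
drive_tool(motion=[[[0,0.06,0],[0,0,0],1],[[0,0.06,0],[0,0,0],1],[[0,0,0],[0,0,0],1]])

```text
time: 5.45
tool_pos: [0.5728, -0.2099, 0.0909]
tool_rot: [0.439, -0.439, 0.555, -0.555]
contact_force: [-2.8, 0.0, 4.8]
gripper_width: 0.0
```

Emit:
drive_tool(motion=[[[0,0.06,0],[0,0,0],1],[[0,0.06,0],[0,0,0],1],[[0,0,0],[0,0,0],1]])

```text
time: 5.75
tool_pos: [0.5728, -0.21, 0.0905]
tool_rot: [0.438, -0.439, 0.555, -0.554]
contact_force: [-9.8, 4.3, 17.5]
gripper_width: 0.001
```

The force rises sharply at z = 0.0905, which matches the expected stop at 91 mm. I'll lift straight out and look.

Emit:
drive_tool(motion=[[[0,-0.2,0],[0,0,0],1],[[0,-0.5,0],[0,0,0],1],[[0,-0.8,0],[0,0,0],1],[[0,-0.8,0],[0,0,0],1],[[0,-0.8,0],[0,0,0],1],[[0,-0.8,0],[0,0,0],1],[[0,-0.8,0],[0,0,0],1],[[0,0,0],[0,0,0],1],[[0,0,0],[0,0,0],1]])

```text
time: 6.65
tool_pos: [0.5731, -0.2098, 0.2052]
tool_rot: [-0.439, 0.438, -0.554, 0.555]
contact_force: [-0.1, 0.6, 0.7]
gripper_width: -0.0
```

Emit:
drive_tool(motion=[[[0,0,-0.7],[0,0,0],1],[[0,0,-0.7],[0,0,0],1],[[0,0,-0.8],[0,0,0],1],[[0,0,-0.8],[0,0,0],1],[[0,0,-0.8],[0,0,0],1],[[0,0,-0.8],[0,0,0],1],[[0,0,0],[0,0,0],1],[[0,0,0],[0,0,0],1]])

```text
time: 7.45
tool_pos: [0.4607, -0.1832, 0.2041]
tool_rot: [0.438, -0.439, 0.555, -0.554]
contact_force: [-0.5, -0.4, -0.2]
gripper_width: 0.003
```

```bash
python3 - <<'E'
from h import *
s=manip.state();T=Tool(s);print(s["time"],s["contact_force"],T[:3,3])
f=grab("wrist");cv2.imwrite("pics/w3.png",f["img"])
c,g=measure(f)
t=c+.116*np.array([-np.cos(np.radians(13.4)),np.sin(np.radians(13.4))])
print("button est",t);print("tool shift",(np.r_[t,.105]-T[:3,3])@T[:3,:3])
E
```

```text
7.45 [-0.49787062 -0.40916836 -0.22846946] [ 0.46072662 -0.18320998  0.20405838]
yellow 6272 ((559.84619140625, -205.82456970214844), (112.48652648925781, 79.92308044433594), 76.76598358154297) z 0.13146256119466626 
green 1058 [ 0.45910597 -0.18102919  0.10414418] z 0.10835224533281172 size [0.03472404 0.03343318 0.01314181]
dist(116mm) 0.10374681984696048 yaw -13.827462122003457
red 1901 [ 0.57115888 -0.2084796   0.0904648 ] min [ 0.55073232 -0.22816586  0.08512884] max [ 0.59120893 -0.18857448  0.09285041]
button est [ 0.44700419 -0.17894181]
tool shift [-0.00093661  0.09907446 -0.01422883]
```

View pics/w3.png

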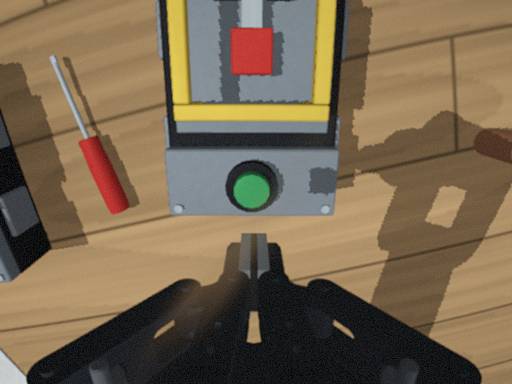

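The picture shows the pad at (251,50), now low (z about 91 mm), and the button at (251,188) in line with the fingers. Before pressing the button I'll check that the pad is level and that the gripper clears the guard.

```bash
python3 - <<'E'
from h import *
f=grab("wrist");P=cloud(f)
p=P[32:70,236:268].reshape(-1,3);p=p[p[:,2]>.05]
u=(p[:,:2]-[.5735,-.2094])@np.array([.973,-.231]);print("pad slope rad",np.polyfit(u,p[:,2],1),"mean z",p[:,2].mean(),len(p))
q=P[178:200,240:264].reshape(-1,3);q=q[q[:,2]>.095];print("button top",q.mean(0),np.percentile(q[:,2],[5,50,95]))
E
```

```text
pad slope rad [-0.44254511  0.09072695] mean z 0.09162823764072929 1216
button top [ 0.46387315 -0.18305502  0.10999085] [0.10752172 0.10864908 0.10978185]
```

Emit:
drive_tool(motion=[[[0,0.8,0],[0,0,0],1],[[0,0.8,0],[0,0,0],1],[[0,0.8,0],[0,0,0],1],[[0,0.6,0],[0,0,0],1],[[0,0.4,0],[0,0,0],1],[[0,0,0],[0,0,0],1],[[0,0,0],[0,0,0],1]])

```text
time: 8.25
tool_pos: [0.4614, -0.1836, 0.1207]
tool_rot: [-0.439, 0.439, -0.554, 0.555]
contact_force: [0.3, -0.4, 0.5]
gripper_width: 0.006
```

The slope fit disagrees with the pad height, probably because of outliers. I'll recheck with a robust fit before touching the button.

Emit:
drive_tool(motion=[[[0,-1,0],[0,0,0],1],[[0,-1,0],[0,0,0],1],[[0,-1,0],[0,0,0],1],[[0,-0.4,0.0],[0,0,0],1],[[0,0,0],[0,0,0],1],[[0,0,0],[0,0,0],1]])

```text
time: 8.85
tool_pos: [0.4608, -0.1833, 0.2048]
tool_rot: [0.439, -0.439, 0.555, -0.554]
contact_force: [0.1, 0.3, -0.6]
gripper_width: -0.005
```

```bash
python3 - <<'E'
from h import *
f=grab("wrist");P=cloud(f);hsv=cv2.cvtColor(f["img"],cv2.COLOR_BGR2HSV);H,S,V=cv2.split(hsv)
m=((H<6)|(H>174))&(S>150)&(P[...,2]>.06);m[:,:200]=0;m[:,300:]=0;m[110:]=0
m=cv2.erode(m.astype(np.uint8),np.ones((7,7)))>0
v,u=np.where(m);print(u.min(),u.max(),v.min(),v.max())
p=P[m];x=(p[:,:2]-[.5735,-.2094])@np.array([.973,-.231])
for a in range(-30,30,4):
    k=(x*1e3>=a)&(x*1e3<a+4)
    if k.sum()>5:print(a,k.sum(),np.median(p[k,2]).round(4),np.percentile(p[k,2],[5,95]).round(4))
E
```

```text
234 268 31 71
-18 173 0.0906 [0.0896 0.0915]
-14 173 0.0906 [0.0894 0.0917]
-10 175 0.0905 [0.0893 0.0918]
-6 175 0.0903 [0.0891 0.0916]
-2 196 0.0907 [0.0896 0.092 ]
2 187 0.0904 [0.0893 0.0916]
6 177 0.0904 [0.0893 0.0918]
10 105 0.0904 [0.089  0.0912]
```

The pad is level at z = 0.0905 (earlier fit was outliers), so the lever is fully down. Now the button.

Emit:
drive_tool(motion=[[[0,1,0],[0,0,0],1],[[0,1,0],[0,0,0],1],[[0,1,0],[0,0,0],1],[[0,0.4,0],[0,0,0],1],[[0,0.2,0],[0,0,0],1],[[0,0.2,0],[0,0,0],1],[[0,0.1,0],[0,0,0],1],[[0,0.1,0],[0,0,0],1],[[0,0,0],[0,0,0],1]])

```text
time: 9.8
tool_pos: [0.4615, -0.1837, 0.1063]
tool_rot: [-0.439, 0.438, -0.554, 0.555]
contact_force: [-0.7, 1.1, 3.2]
gripper_width: 0.001
```

Emit:
drive_tool(motion=[[[0,0.08,0],[0,0,0],1],[[0,0.08,0],[0,0,0],1],[[0,0,0],[0,0,0],1]])

```text
time: 10.1
tool_pos: [0.4617, -0.1838, 0.1029]
tool_rot: [-0.439, 0.438, -0.554, 0.555]
contact_force: [-3.3, 2.3, 9.7]
gripper_width: -0.005
```

Emit:
drive_tool(motion=[[[0,0.06,0],[0,0,0],1],[[0,0.06,0],[0,0,0],1],[[0,0,0],[0,0,0],1],[[0,0,0],[0,0,0],1]])

```text
time: 10.5
tool_pos: [0.4618, -0.1839, 0.1026]
tool_rot: [-0.439, 0.439, -0.554, 0.555]
contact_force: [-9.8, 6.0, 23.3]
gripper_width: -0.001
```

It's on a hard stop at z = 0.1026, with about 3.5 mm of spring travel seen before it. The nominal fully-in height is 0.099, so I need to know whether the fingertips stopped on the housing rim. I'll raise and measure.

Emit:
drive_tool(motion=[[[0,-0.3,0],[0,0,0],1],[[0,-0.8,0],[0,0,0],1],[[0,-1,0],[0,0,0],1],[[0,-1,0],[0,0,0],1],[[0,-1,-0.4],[0,0,0],1],[[0,0,-0.4],[0,0,0],1],[[0,0,0],[0,0,0],1],[[0,0,0],[0,0,0],1]])

```text
time: 11.3
tool_pos: [0.4408, -0.1784, 0.1991]
tool_rot: [0.438, -0.439, 0.555, -0.554]
contact_force: [-0.5, 0.4, -0.3]
gripper_width: 0.004
```

```bash
python3 - <<'E'
from h import *
f=grab("wrist");P=cloud(f);img=f["img"]
b=np.array([.4607,-.1826]);d=P[...,:2]-b
X=d@np.array([.973,-.231]);Y=d@np.array([.231,.973]);r=np.hypot(X,Y)*1e3
ok=(f["range_z"]>0)&(P[...,2]>.06)&(P[...,2]<.12)
for n,sel in(("back",X>abs(Y)),("front",-X>abs(Y)),("sides",abs(Y)>abs(X))):
  print(n)
  for a in range(0,34,2):
    k=ok&sel&(r>=a)&(r<a+2)
    if k.sum()>3:print(a,k.sum(),np.median(P[k][:,2]).round(4),np.median(img[k],0))
hsv=cv2.cvtColor(img,cv2.COLOR_BGR2HSV);g=ok&(hsv[...,0]>45)&(hsv[...,0]<85)&(hsv[...,1]>120)&(P[...,2]>.104)
print("green top: X",X[g].min(),X[g].max(),"Y",Y[g].min(),Y[g].max())
s=manip.state();T=Tool(s);print(T[:3,3],s["time"])
v,u=np.where(g);c0,r0=int(u.mean()),int(v.mean());print(c0,r0)
cv2.imwrite("pics/w4.png",cv2.resize(img[max(r0-60,0):r0+100,max(c0-80,0):c0+80],None,fx=3.5,fy=3.5))
E
```

```text
back
0 4 0.1083 [ 92.5 157.5  64.5]
2 15 0.1086 [ 95. 158.  65.]
4 21 0.1089 [ 94. 157.  64.]
6 32 0.1086 [ 97.  159.   67.5]
8 42 0.1088 [ 96. 159.  67.]
10 48 0.1085 [ 97. 159.  67.]
12 67 0.1085 [ 95. 157.  66.]
14 122 0.1052 [45.5 77.  33. ]
16 75 0.0986 [42. 39. 36.]
18 82 0.0987 [43. 39. 37.]
20 104 0.0986 [42. 38. 36.]
22 173 0.0952 [47. 43. 41.]
24 108 0.0866 [149. 141. 131.]
26 111 0.0864 [149. 142. 131.]
28 120 0.0865 [149. 141. 130.]
30 136 0.0864 [146. 138. 128.]
32 182 0.0853 [113. 107.  99.]
front
0 4 0.1094 [ 93.  156.5  64.5]
2 14 0.1089 [ 93.5 157.   65. ]
4 21 0.1087 [ 94. 157.  64.]
6 32 0.1086 [ 93.  157.   64.5]
8 43 0.1088 [ 93. 157.  64.]
10 41 0.1088 [ 93. 157.  65.]
12 55 0.1084 [ 93. 157.  65.]
14 38 0.1079 [ 89.5 151.   62. ]
18 64 0.0985 [47.  63.5 39.5]
20 80 0.0988 [37. 35. 36.]
22 69 0.0982 [62. 60. 55.]
26 28 0.0868 [129. 122. 113.]
28 99 0.0866 [145. 138. 128.]
30 105 0.0866 [146. 139. 129.]
32 97 0.0863 [143. 137. 129.]
sides
0 10 0.1084 [ 96.  158.   65.5]
2 25 0.1084 [ 95. 158.  66.]
4 49 0.1088 [ 95. 158.  66.]
6 61 0.1086 [ 96. 158.  66.]
8 85 0.1085 [ 95. 157.  66.]
10 98 0.1087 [ 96.  158.5  66. ]
12 114 0.1084 [ 97. 159.  67.]
14 128 0.1074 [ 84.  140.   58.5]
16 115 0.0987 [38. 36. 31.]
18 166 0.0986 [42. 38. 37.]
20 167 0.0987 [41. 39. 38.]
22 176 0.098 [51. 49. 47.]
24 126 0.0867 [93. 88. 80.]
26 193 0.0866 [134. 128. 116.]
28 227 0.0866 [147. 139. 129.]
30 239 0.0866 [148. 140. 130.]
32 257 0.0867 [148. 140. 130.]
green top: X -0.015480694373613105 0.015721185054219572 Y -0.014953798691365178 0.01580553641218429
[ 0.44086951 -0.17839856  0.19896132] 11.35
251 168
```

View pics/w4.png

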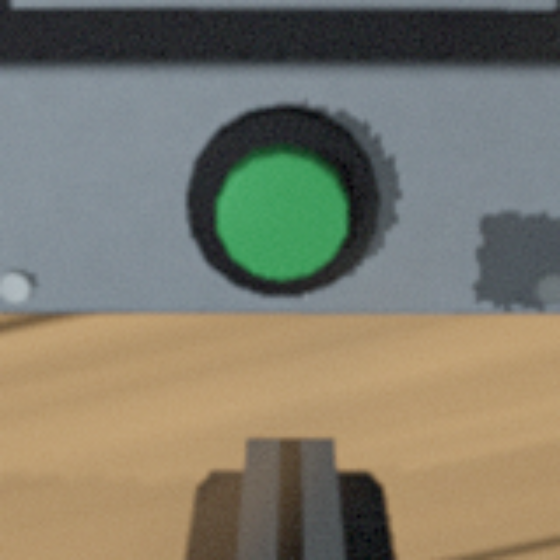

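The button is back out at z = 0.1086 and the housing top is at 0.0987. The stop at 0.1026 was therefore the button's full 6 mm stroke, 4 mm clear of the housing. I'll retreat and check that nothing else moved.

Emit:
drive_tool(motion=[[[0,-0.8,0],[0,0,0],1],[[0,-0.8,0],[0,0,0],1],[[0.9,-0.5,0],[0,0,0],1],[[0.9,0,0],[0,0,0],1],[[0.9,0,0],[0,0,0],1],[[0.9,0,0],[0,0,0],1],[[0.9,0,0],[0,0,0],1],[[0.9,0,0],[0,0,0],1],[[0.9,0,0],[0,0,0],1],[[0.9,0,0],[0,0,0],1],[[0,0,0],[0,0,0],1],[[0,0,0],[0,0,0],1]])

```text
time: 12.55
tool_pos: [0.3998, -0.3537, 0.2518]
tool_rot: [0.439, -0.438, 0.556, -0.554]
contact_force: [0.4, 0.5, -0.6]
gripper_width: 0.0
```

```bash
python3 - <<'E'
from h import *
import pickle
f=grab("top");f0=pickle.load(open("top0.pkl","rb"))
measure(f0,(283,355,155,240));measure(f,(283,355,155,240))
d=cv2.absdiff(f["img"],f0["img"]).max(2)
cv2.imwrite("pics/top1.png",np.hstack([f["img"][80:340,150:500],cv2.cvtColor(d,cv2.COLOR_GRAY2BGR)[80:340,150:500]*3]))
s=manip.state();print(s["time"],s["tool_pos"],s["contact_force"])
E
```

```text
yellow 394 ((572.1463012695312, -209.85699462890625), (113.69685363769531, 107.57715606689453), 76.40384674072266) z 0.13122409353366493 
green 87 [ 0.45969552 -0.18370942  0.10245108] z 0.10672820583241038 size [0.03160069 0.036349   0.02112717]
dist(116mm) 0.11545074452066947 yaw -13.090070706183665
red 91 [ 0.57347002 -0.20951658  0.10763129] min [ 0.55549452 -0.22659347  0.09866793] max [ 0.59159258 -0.19231144  0.11740132]
yellow 392 ((571.8947143554688, -209.65304565429688), (112.76689147949219, 107.22606658935547), 77.16434478759766) z 0.13090887548999275 
green 86 [ 0.45971402 -0.18353009  0.10381223] z 0.1064147480685722 size [0.03157849 0.03568552 0.01991213]
dist(116mm) 0.11518210356161876 yaw -13.108573089353824
red 92 [ 0.57038401 -0.20825175  0.08993574] min [ 0.553168   -0.2288212   0.08502195] max [ 0.58901055 -0.18920888  0.09622413]
12.6 [ 0.40003804 -0.35333024  0.25211575] [-0.1130225  -0.30516478  0.05265509]
```

View pics/top1.png

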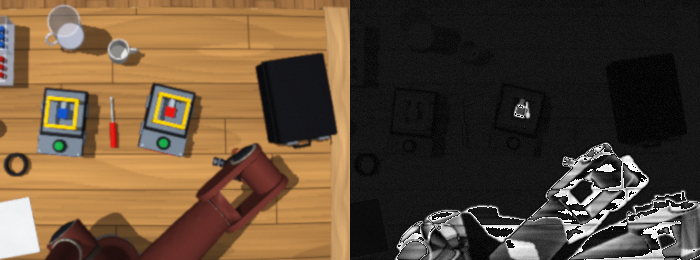

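The difference image shows only the arm and the red lever changed; the units and loose items have no edges of motion. Handing in.

```bash
python3 -c "
from plant import manip
print(manip.job_done())"
```

```text
the job is handed in; nothing more can be done
None
```

I pressed the red lever fully down through the guard window, then pressed the green start button fully in and let it go. I handed the job in at about 12.6 s.

- **Lever:** it met a firm stop at z = 0.0905 m with 17.5 N on the tool. A check afterwards found the pad level at 90.5 mm, against the expected 91 mm. My first slope fit gave a false reading of -0.44 rad. A cleaned-up refit gave a level pad, and I only pressed the button after that.
- **Button:** it met a firm stop at 0.1026 m with 23 N, which is the full 6 mm below its measured top of 0.1086 m and 4 mm above the housing. It came back out when released. The cameras put the button top about 3.5 mm above the stated 105 mm, but the travel agrees with what was described.
- **Guard:** I felt no contact with it. Based on the measured finger width, the gap to the bars was about 10 mm at the sides.
- **Other things:** the red unit stayed where it was to within 0.5 mm. A before-and-after comparison from the top camera showed no change to the blue unit, mug, screwdriver or tape. The arm hid the battery in that last picture, and I did not view the tumbler's part of it, so neither was checked at the end. The arm felt no unexpected contact and stayed above both.

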